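# Put the machine knobs away in the caddy

## Task

Put the four cross-shaped clamping knobs away in the wooden caddy, each in the bin of its own colour, standing upright on its black hub flat on the bin floor. The two smooth round knobs only look alike: leave them standing where they are, without shifting them.

Things in the scene. Friction and masses are not known exactly. Their poses are not given: they have to be found in the camera images.
- cross_blue: blue cross-shaped knob, loose, about 90 g, 40 mm high, standing on its round black hub (28 mm diameter, 0 to 20 mm high). Solid blue head from 20 to 40 mm: four lobes with round ends (radius 9 mm) along its own +x, -x, +y, -y, 50 mm overall from lobe end to lobe end. Steel dot on top. Origin: centre of the hub's underside; z up as it stands.
- cross_red: red cross-shaped knob, loose, about 90 g, 40 mm high, standing on its round black hub (28 mm diameter, 0 to 20 mm high). Solid red head from 20 to 40 mm: four lobes with round ends (radius 9 mm) along its own +x, -x, +y, -y, 50 mm overall from lobe end to lobe end. Steel dot on top. Origin: centre of the hub's underside; z up as it stands.
- cross_yellow: yellow cross-shaped knob, loose, about 90 g, 40 mm high, standing on its round black hub (28 mm diameter, 0 to 20 mm high). Solid yellow head from 20 to 40 mm: four lobes with round ends (radius 9 mm) along its own +x, -x, +y, -y, 50 mm overall from lobe end to lobe end. Steel dot on top. Origin: centre of the hub's underside; z up as it stands.
- cross_green: green cross-shaped knob, loose, about 90 g, 40 mm high, standing on its round black hub (28 mm diameter, 0 to 20 mm high). Solid green head from 20 to 40 mm: four lobes with round ends (radius 9 mm) along its own +x, -x, +y, -y, 50 mm overall from lobe end to lobe end. Steel dot on top. Origin: centre of the hub's underside; z up as it stands.
- round_blue: blue smooth round knob, a look-alike that does not belong in the caddy: loose, about 100 g, same black hub (28 mm diameter, 20 mm high) but a plain disc head 50 mm in diameter from 20 to 40 mm height. Origin: centre of the hub's underside.
- round_red: red smooth round knob, a look-alike that does not belong in the caddy: loose, about 100 g, same black hub (28 mm diameter, 20 mm high) but a plain disc head 50 mm in diameter from 20 to 40 mm height. Origin: centre of the hub's underside.
- bin_blue: blue square shallow bin, open on top, 88 x 88 mm outside, 14 mm high, walls and floor 3 mm (82 x 82 inside). Origin: centre of its underside, 6 mm above the bench; x, y along its sides. It is fixed with the other three, two by two, centres 94 mm apart, in a fixed brown wooden caddy 212 mm square, rim 14 mm high. Which colour is where varies.
- bin_red: red square shallow bin, open on top, 88 x 88 mm outside, 14 mm high, walls and floor 3 mm (82 x 82 inside). Origin: centre of its underside, 6 mm above the bench; x, y along its sides. It is fixed with the other three, two by two, centres 94 mm apart, in a fixed brown wooden caddy 212 mm square, rim 14 mm high. Which colour is where varies.
- bin_yellow: yellow square shallow bin, open on top, 88 x 88 mm outside, 14 mm high, walls and floor 3 mm (82 x 82 inside). Origin: centre of its underside, 6 mm above the bench; x, y along its sides. It is fixed with the other three, two by two, centres 94 mm apart, in a fixed brown wooden caddy 212 mm square, rim 14 mm high. Which colour is where varies.
- bin_green: green square shallow bin, open on top, 88 x 88 mm outside, 14 mm high, walls and floor 3 mm (82 x 82 inside). Origin: centre of its underside, 6 mm above the bench; x, y along its sides. It is fixed with the other three, two by two, centres 94 mm apart, in a fixed brown wooden caddy 212 mm square, rim 14 mm high. Which colour is where varies.
Things that resemble listed ones, but are neither listed nor needed, are in the scene too. Several things look just like the cross_green: the one meant starts nearest to the robot's base. What is shaped like the cross_blue but pink or white is not meant.

How it is judged:
At the end, for the whole second after the job is handed in: Each cross knob stands at rest in the bin of its own colour: within 24 mm of the bin centre along both sides (anywhere inside the walls), hub on the bin floor (origin under 7 mm above the bin origin), tilt under 0.15 rad. Both round knobs upright, within 12 mm of their start (x of cross_blue in the frame of bin_blue between -0.024 and 0.024 m and y of cross_blue in the frame of bin_blue between -0.024 and 0.024 m and z of cross_blue in the frame of bin_blue between 0 and 0.007 m and angle between each of cross_blue, cross_red, cross_yellow, cross_green, round_blue, round_red's own z axis and vertical below 0.15 rad and linear speed of each of cross_blue, cross_red, cross_yellow, cross_green below 0.02 m/s and angular speed of each of cross_blue, cross_red, cross_yellow, cross_green below 0.2 rad/s and x of cross_red in the frame of bin_red between -0.024 and 0.024 m and y of cross_red in the frame of bin_red between -0.024 and 0.024 m and z of cross_red in the frame of bin_red between 0 and 0.007 m and x of cross_yellow in the frame of bin_yellow between -0.024 and 0.024 m and y of cross_yellow in the frame of bin_yellow between -0.024 and 0.024 m and z of cross_yellow in the frame of bin_yellow between 0 and 0.007 m and x of cross_green in the frame of bin_green between -0.024 and 0.024 m and y of cross_green in the frame of bin_green between -0.024 and 0.024 m and z of cross_green in the frame of bin_green between 0 and 0.007 m and distance of each of round_blue, round_red from where it was at the start of the episode below 0.012 m); the robot touches nothing.
It fails at once if the blue round knob is shifted by more than 20 mm or lifted (distance of round_blue from where it was at the start of the episode above 0.02 m).
It fails at once if the red round knob is shifted by more than 20 mm or lifted (distance of round_red from where it was at the start of the episode above 0.02 m).
It also fails if it takes over 99 s, if anything falls off the work surface, if the arm or the gripper's body presses on something with over 40 N, if the wrist force passes 120 N, or if a joint passes its speed limit or range.

## Robot

A 6-joint arm with a two-finger parallel gripper is mounted at the origin on the work surface. World frame = base frame: x ahead of the robot, y to its left, z up, the work surface at z = 0. Lengths are in m, angles in rad, forces in N, time in s.
With the tool pointing down it reaches from about 0.3 to 0.75 m from the base axis. Payload 8.5 kg.
Tool frame: the origin (TCP) lies between the finger pads; the fingertips stand 22 mm ahead of it and the grasp point (between the pads) lies 3 mm ahead of it (tips_ahead is the distance from the TCP to the fingertips, in m); z points along the fingers, y is the line along which they close (so a half turn about z gives the same grasp; the last joint's range is limited). The gripper opens to 85 mm and grips with 20 to 120 N. Pads are 22 mm wide; open, the fingers measure 114 mm over their backs; the gripper's body (76 mm by 85 mm) begins 54 mm behind the grasp point. The pads swing forward as they close: fully open they stand 13 mm farther back than shut.
Start: joints at [-1.327, 0.381, 1.297, -0, 1.464, -0.215], TCP at [0.244, -0.493, 0.253] pointing down, gripper open.
Joint ranges: [-3.11, 3.11], [-0.89, 2.33], [0.22, 2.48], [-1.42, 4.56], [0.17, 2.85], [-2.88, 2.88]. Speed limits (rad/s): [2.39, 2.39, 3.14, 3.14, 3.14, 3.14].

## Interface

Orientations are given as a unit quaternion [x, y, z, w].
In Python, from station import sense, read_camera, hand_in, tips_ahead gives the robot as it stands.
- The arm moves only by the shell command python3 -m inch 'ROWS' [FORCE]. ROWS is JSON, a list of rows, each an object of numbers: "x", "y", "z": the shift along the tool's x, y, z in mm; "rx", "ry", "rz": the turn, a rotation vector about the tool's x, y, z in rad; "hand": the opening, from 0 (shut) to 1 (fully open). In form: [{"x": .., "y": .., "z": .., "rx": .., "ry": .., "rz": .., "hand": ..}, ...]. A call has 1 to 10 rows; each row shifts and turns the commanded pose from where the row before left it, along the tool's axes as they then stand; what a row does not reach is not made up. A row lasts 1/8 s, in which the tool goes at most 62.5 mm and 10.7 degrees, less where a joint would pass 70% of its speed; a pose out of reach is approached as far as the arm can. A call is refused whole if a number of a shift passes 62.5 or a number of a turn 0.188, either way. A call with a gripper value outside its range is refused whole. The fingers move at their own pace and stop on an object; FORCE is the grip in N (left out, the last holds). Time passes only in rows, so rows that do not move let the fingers close. It gives the time, the measured TCP pose, the force, the opening and the grip force at its end, in the units of the state.
- sense(): the state, without advancing time (a new reading comes with each control period).
- read_camera(name): name is "side" or "top" or "wrist"; returns a dict with "img" (384x512x3 uint8, red, green, blue), "intrinsics" (3x3 intrinsics, pixels), "pose" (4x4, takes a point from camera to world coordinates). Camera axes: x right, y down, z forward; pixel columns grow to the right and rows downward; lengths in m; the calibration is good to about 2 mm. A picture is of the moment at which its call begins. There is no depth.
- hand_in(): hands the job in; it is judged then, once.
The state is a dict: "clock": time; "joints": joint angles; "dq": joint speeds; "effort": joint torques, N m; "tcp_pos": TCP position; "ee_rot": TCP orientation; "contact_force": force on the tool from outside, world axes, zero at the start; "ft_torque": the same for the moment, N m; "grip_width": opening from 0.0 (shut) to 1.0 (fully open); "grip_force": force on a finger pad.
Only numpy, scipy, OpenCV 4.12 (cv2) and the standard library are available. Lean on these libraries where they do the work, as an engineer would, in place of code of your own. Each camera call takes 0.05 s, during which the arm holds its last target. There are 200 camera calls.

## Working session

There is one attempt and no reset: what is moved stays moved. The work goes in short steps, Python scripts to look and compute and a shell command to move; the robot and the scene stay as the last step left them, time stands still between calls to the robot, and variables do not carry over. Pictures are saved under pics/ and viewed, at most 14 in all, crops included, and the job is handed in when it is done.

```bash
mkdir -p pics
python3 - <<'E'
from station import *
import cv2
s=sense();print({k:s[k] for k in('clock','tcp_pos','ee_rot','joints','grip_width')},tips_ahead)
for n in('top','side'):
    c=read_camera(n);cv2.imwrite(f'pics/{n}0.png',cv2.resize(c['img'][:,:,::-1],(800,600),interpolation=cv2.INTER_CUBIC));print(n,c['intrinsics'],c['pose'])
E
```

```text
{'clock': 0.0, 'tcp_pos': array([ 0.24350099, -0.4928686 ,  0.25269946]), 'ee_rot': array([ 9.73803353e-01,  2.27390616e-01, -1.39522403e-05, -7.33150248e-04]), 'joints': array([-1.32731792e+00,  3.81207009e-01,  1.29827965e+00, -7.29720144e-06,
        1.46357254e+00, -2.15315454e-01]), 'grip_width': 1.0008235939575787} 0.022
top [[485.54132615   0.         256.38870657]
 [  0.         485.54132615 190.31873338]
 [  0.           0.           1.        ]] [[-0.02220865 -0.99341459  0.1124021   0.42277429]
 [-0.99946916  0.02474215  0.02119497 -0.00710878]
 [-0.02383646 -0.11187172 -0.99343673  1.21759548]
 [ 0.          0.          0.          1.        ]]
side [[491.32423227   0.         254.60310999]
 [  0.         491.32423227 188.01860216]
 [  0.           0.           1.        ]] [[-0.88379655 -0.30573202  0.35416322  0.15814768]
 [-0.4674757   0.60815707 -0.64156952  0.66771103]
 [-0.01923853 -0.73257963 -0.68040941  0.74587949]
 [ 0.          0.          0.          1.        ]]
```

View pics/top0.png

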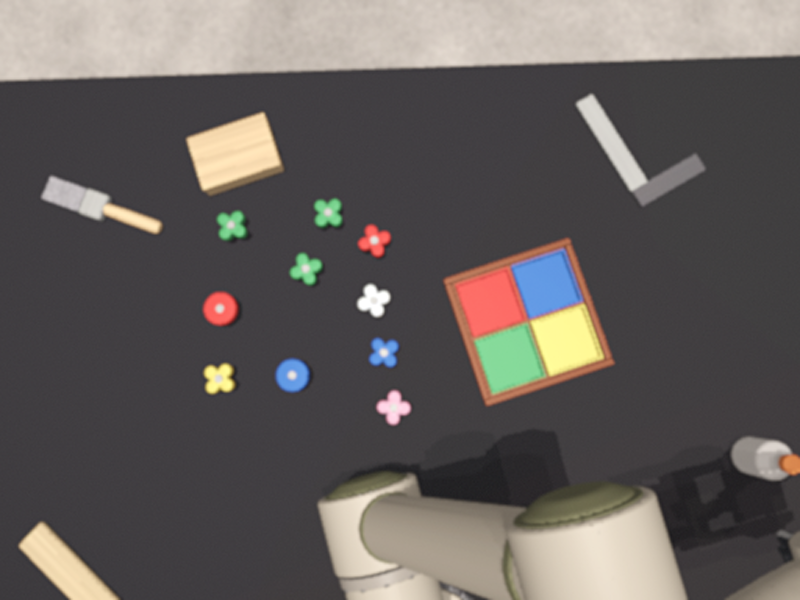

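View pics/side0.png

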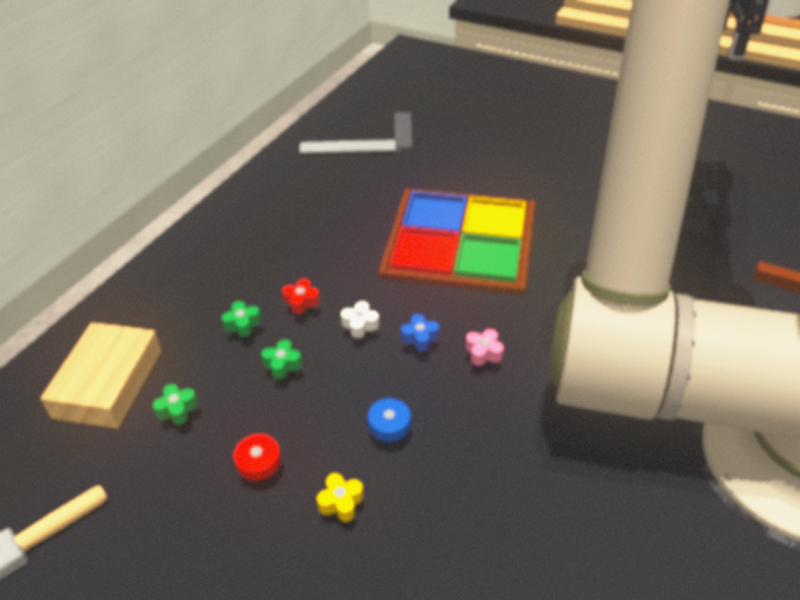

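The top view shows three green crosses at (231,225), (328,212) and (306,268). The one at (306,268) looks nearest the base. The pink (393,407) and white (374,300) crosses are not meant. The round knobs are at (220,309) red and (292,375) blue. Next I'll measure all of these.

```bash
cat > h.py <<'E'
import numpy as np,cv2
from station import *
def proj(c,uv,z):
    uv=np.atleast_2d(uv).astype(float);K=c['intrinsics'];T=c['pose']
    d=np.c_[(uv[:,0]-K[0,2])/K[0,0],(uv[:,1]-K[1,2])/K[1,1],np.ones(len(uv))]@T[:3,:3].T
    return (T[:3,3]+d*((z-T[2,3])/d[:,2:]))[:,:2]
def pix(c,p):
    T=c['pose'];q=T[:3,:3].T@(np.array(p)-T[:3,3]);q=c['intrinsics']@(q/q[2]);return q[:2]
def comps(c,amin=60):
    h=cv2.cvtColor(c['img'],cv2.COLOR_RGB2HSV);out=[]
    for n,lo,hi in(('red',0,7),('red2',170,180),('yellow',22,34),('green',50,85),('blue',100,125),('pink',150,175)):
        m=((h[...,0]>=lo)&(h[...,0]<=hi)&(h[...,1]>110 if n!='pink' else h[...,1]>40)&(h[...,2]>70)).astype(np.uint8)
        m=cv2.morphologyEx(m,cv2.MORPH_CLOSE,np.ones((5,5),np.uint8))
        k,l,st,ce=cv2.connectedComponentsWithStats(m)
        for i in range(1,k):
            if st[i,4]>=amin: out.append((n,st[i,4],ce[i],l==i))
    return out
def lobe(c,m,z=.04):
    v,u=np.nonzero(m);P=proj(c,np.c_[u,v],z);o=P.mean(0);d=(P-o)@[1,1j]
    s=(d**4).sum();return o,np.angle(s)/4,abs(s)/(abs(d)**4).sum()
E
python3 - <<'E'
from h import *
for n in('top','side'):
    c=read_camera(n);print(n)
    for k,a,ce,m in comps(c):
        o,t,q=lobe(c,m,.036 if a<700 else .02)
        print(k,a,(ce*800/512).round(),o.round(4),'R%.3f'%np.hypot(*o),'ang%.2f q%.2f'%(t,q), cv2.minAreaRect(np.argwhere(m)[:,::-1].astype(np.float32))[2] if a>1000 else '')
    if n=='top':
        cv2.imwrite('pics/crop.png',cv2.resize(c['img'][110:280,110:280,::-1],(600,600),interpolation=cv2.INTER_CUBIC))
        # caddy outer corners read from picture, rim z=.014
        q=proj(c,np.array([[446,280],[570,240],[612,362],[488,404]])*.64,.014)
        print(q.round(4),q.mean(0),np.linalg.norm(np.roll(q,-1,0)-q,axis=1),np.arctan2(*(q[1]-q[0])[::-1]))
E
```

```text
top
red 257 [374. 241.] [0.648  0.0587] R0.651 ang0.29 q0.45 
red 1785 [492. 293.] [ 0.561 -0.126] R0.575 ang0.73 q0.64 71.56505584716797
red 64 [573. 258.] [ 0.6115 -0.2542] R0.662 ang0.21 q0.79 
red 71 [585. 289.] [ 0.5622 -0.2692] R0.623 ang0.25 q0.75 
red 363 [220. 308.] [0.5464 0.3026] R0.625 ang0.12 q0.03 
yellow 357 [572. 338.] [ 0.4872 -0.2461] R0.546 ang-0.50 q0.40 
yellow 251 [218. 378.] [0.4368 0.3049] R0.533 ang-0.68 q0.36 
green 181 [328. 213.] [0.694  0.1309] R0.706 ang-0.75 q0.40 
green 200 [232. 225.] [0.6784 0.2838] R0.735 ang-0.63 q0.40 
green 128 [307. 270.] [0.6029 0.1656] R0.625 ang0.30 q0.46 
blue 1206 [546. 283.] [ 0.5754 -0.2124] R0.613 ang-0.49 q0.43 71.56504821777344
blue 282 [383. 352.] [0.472  0.0471] R0.474 ang0.63 q0.38 
blue 370 [292. 374.] [0.4401 0.1893] R0.479 ang0.30 q0.01 
pink 329 [393. 407.] [0.3869 0.0337] R0.388 ang-0.08 q0.40 
[[ 0.5851 -0.0546]
 [ 0.6447 -0.2548]
 [ 0.4485 -0.3113]
 [ 0.3874 -0.1147]] [ 0.51640652 -0.18387694] [0.20890174 0.20412535 0.20591642 0.20666232] -1.281598712451594
side
red 1637 [417. 253.] [ 0.5519 -0.1083] R0.562 a
[... 527 characters left out ...]
w 645 [340. 497.] [0.4352 0.3052] R0.532 ang-0.68 q0.35 
green 930 [488. 257.] [ 0.4558 -0.1458] R0.479 ang-0.49 q0.41 
green 379 [240. 317.] [0.6925 0.132 ] R0.705 ang-0.77 q0.36 
green 402 [281. 358.] [0.6033 0.1682] R0.626 ang0.38 q0.34 
green 444 [174. 403.] [0.6754 0.2864] R0.734 ang-0.63 q0.35 
blue 731 [434. 211.] [ 0.5747 -0.2122] R0.613 ang-0.50 q0.44 
blue 395 [419. 331.] [0.4701 0.0486] R0.473 ang0.61 q0.34 
blue 644 [389. 419.] [0.4378 0.1909] R0.478 ang0.58 q0.04 
pink 225 [430. 187.] [ 0.5982 -0.2465] R0.647 ang0.05 q0.32 
pink 3110 [412. 292.] [ 0.525  -0.0318] R0.526 ang-0.64 q0.53 52.73359680175781
pink 1107 [266. 441.] [0.5557 0.2721] R0.619 ang-0.33 q0.38 87.20729064941406
```

View pics/crop.png

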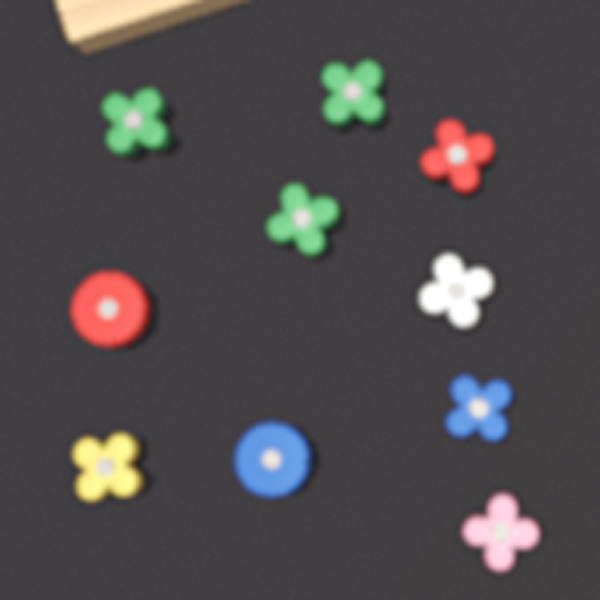

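The enlarged crop confirms the candidates: greens at (134,119), (352,91) and (302,217). The last is nearest the base (0.625 m, against 0.705 and 0.735), so it is the one meant. The other three crosses to move are red (457,154), blue (479,408) and yellow (106,467); the discs are the round knobs. I'll write a planner that gives tool-frame shifts.

```bash
cat >> h.py <<'E'
def plan(x,y,psi):
    s=sense();R=cv2.Rodrigues(np.zeros(3))[0]
    from scipy.spatial.transform import Rotation as Ro
    M=Ro.from_quat(s['ee_rot']).as_matrix();p0=np.arctan2(M[1,0],M[0,0]);p=s['tcp_pos']
    if psi is None: psi=p0
    d=np.array([x,y])-p[:2];dx=d@[np.cos(psi),np.sin(psi)];dy=d@[np.sin(psi),-np.cos(psi)]
    print('t%.2f'%s['clock'],'tcp',p.round(4),'psi %.3f'%p0,'tilt',M[:,2].round(3),'rz %.3f'%(p0-psi),'then mm x %.1f y %.1f'%(dx*1e3,dy*1e3),'grip',round(float(s['grip_width']),3),round(float(s['grip_force']),1))
E
python3 - <<'E'
from h import *
t=read_camera('top');s=read_camera('side')
for n,a,b in(('red',(457,154),(299,291)),('green',(302,217),(281,355)),('yellow',(106,467),(339,491)),('blue',(479,408),(420,327))):
    print(n,proj(t,np.array(a)*170/600+110,.04).round(4),proj(s,np.array(b)*.64,.04).round(4))
plan(.648,.059,1.075)
E
```

```text
red [[0.648  0.0577]] [[0.6484 0.0577]]
green [[0.6063 0.1666]] [[0.6035 0.1671]]
yellow [[0.4361 0.3031]] [[0.4376 0.3018]]
blue [[0.4707 0.0458]] [[0.4705 0.0449]]
t0.30 tcp [ 0.2436 -0.493   0.2531] psi 0.459 tilt [-0.  0. -1.] rz -0.616 then mm x 678.0 y 93.1 grip 1.005 0.0
```

```bash
python3 -m inch '[{"rz":-0.154,"hand":0.75},{"rz":-0.154},{"rz":-0.154},{"rz":-0.154},{"x":50,"y":7,"z":-0},{"x":50,"y":7},{"x":50,"y":7},{"x":50,"y":7},{"x":50,"y":7},{"x":50,"y":7}]' 40; python3 -m inch '[{"x":50,"y":7},{"x":50,"y":7},{"x":50,"y":7},{"x":50,"y":7,"z":15},{"x":50,"y":7,"z":15},{"x":50,"y":7,"z":15},{"x":50,"y":7,"z":15},{"x":28,"y":3,"z":15},{"z":15},{}]'; python3 -c "
from h import *
plan(.648,.058,1.075)"
```

```text
t0.30 tcp [ 0.2436 -0.493   0.2531] psi 0.459 tilt [-0.  0. -1.] rz -0.616 then mm x 677.1 y 93.6 grip 1.005 0.0invalid input
invalid input
```

```bash
python3 -m inch '[{"x":0,"y":0,"z":0,"rx":0,"ry":0,"rz":-0.154,"hand":0.75},{"x":0,"y":0,"z":0,"rx":0,"ry":0,"rz":-0.154,"hand":0.75},{"x":0,"y":0,"z":0,"rx":0,"ry":0,"rz":-0.154,"hand":0.75},{"x":0,"y":0,"z":0,"rx":0,"ry":0,"rz":-0.154,"hand":0.75}]' 40; python3 -c "
from h import *
plan(.648,.058,1.075)"
```

```text
clock: 0.8
tcp_pos: [0.2436, -0.4931, 0.2533]
ee_rot: [0.858, 0.514, 0.0, -0.0]
contact_force: [0.1, 0.4, -0.4]
grip_width: 0.748
grip_force: 0.0
t0.80 tcp [ 0.2436 -0.4931  0.2533] psi 1.080 tilt [-0.  0. -1.] rz 0.005 then mm x 677.1 y 93.6 grip 0.748 0.0
```

All keys are required in each row.

```bash
python3 -m inch '[{"x":50,"y":7,"z":0,"rx":0,"ry":0,"rz":0,"hand":0.75},{"x":50,"y":7,"z":0,"rx":0,"ry":0,"rz":0,"hand":0.75},{"x":50,"y":7,"z":0,"rx":0,"ry":0,"rz":0,"hand":0.75},{"x":50,"y":7,"z":0,"rx":0,"ry":0,"rz":0,"hand":0.75},{"x":50,"y":7,"z":0,"rx":0,"ry":0,"rz":0,"hand":0.75},{"x":50,"y":7,"z":0,"rx":0,"ry":0,"rz":0,"hand":0.75},{"x":50,"y":7,"z":0,"rx":0,"ry":0,"rz":0,"hand":0.75}]'; python3 -m inch '[{"x":50,"y":7,"z":15,"rx":0,"ry":0,"rz":0,"hand":0.75},{"x":50,"y":7,"z":15,"rx":0,"ry":0,"rz":0,"hand":0.75},{"x":50,"y":7,"z":15,"rx":0,"ry":0,"rz":0,"hand":0.75},{"x":50,"y":7,"z":15,"rx":0,"ry":0,"rz":0,"hand":0.75},{"x":50,"y":7,"z":15,"rx":0,"ry":0,"rz":0,"hand":0.75},{"x":50,"y":7,"z":15,"rx":0,"ry":0,"rz":0,"hand":0.75},{"x":27,"y":3,"z":0,"rx":0,"ry":0,"rz":0,"hand":0.75},{"x":0,"y":0,"z":0,"rx":0,"ry":0,"rz":0,"hand":0.75}]'; python3 -c "
from h import *
plan(.648,.058,1.075)
c=read_camera('wrist');cv2.imwrite('pics/w1.png',c['img'][:,:,::-1]);print(pix(c,[.648,.058,.04]))"
```

```text
clock: 1.68
tcp_pos: [0.454, -0.2072, 0.2534]
ee_rot: [0.859, 0.512, 0.0, 0.0]
contact_force: [1.4, -0.0, 0.6]
grip_width: 0.747
grip_force: 0.0
clock: 2.68
tcp_pos: [0.6488, 0.0591, 0.1626]
ee_rot: [0.858, 0.513, -0.0, -0.0]
contact_force: [-0.1, 0.2, -0.5]
grip_width: 0.751
grip_force: 0.0
t2.67 tcp [0.6488 0.0591 0.1626] psi 1.077 tilt [-0.001  0.    -1.   ] rz 0.002 then mm x -1.3 y -0.2 grip 0.751 0.0
[250.6295967  188.95372352]
```

View pics/w1.png

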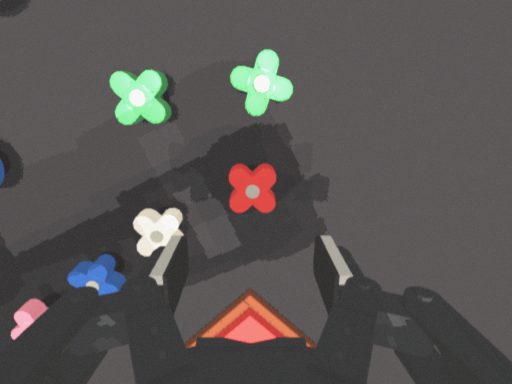

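The red cross sits at (252,190), as predicted (251,189), with its lobes at 45° to the pads. I'll descend and grip.

```bash
python3 -m inch '[{"x":-1,"y":0,"z":50,"rx":0,"ry":0,"rz":0,"hand":0.75},{"x":0,"y":0,"z":50,"rx":0,"ry":0,"rz":0,"hand":0.75},{"x":0,"y":0,"z":27,"rx":0,"ry":0,"rz":0,"hand":0.75},{"x":0,"y":0,"z":0,"rx":0,"ry":0,"rz":0,"hand":0.75},{"x":0,"y":0,"z":0,"rx":0,"ry":0,"rz":0,"hand":0.3},{"x":0,"y":0,"z":0,"rx":0,"ry":0,"rz":0,"hand":0.3},{"x":0,"y":0,"z":0,"rx":0,"ry":0,"rz":0,"hand":0.3},{"x":0,"y":0,"z":0,"rx":0,"ry":0,"rz":0,"hand":0.3}]' 40; python3 -c "
from h import *
plan(.5476,-.1256,None)
c=read_camera('wrist');cv2.imwrite('pics/w2.png',c['img'][:,:,::-1])"
```

```text
clock: 3.72
tcp_pos: [0.6488, 0.0562, 0.0385]
ee_rot: [0.859, 0.512, 0.001, 0.001]
contact_force: [-1.5, -2.9, 7.0]
grip_width: 0.454
grip_force: 40.4
t3.73 tcp [0.6488 0.0562 0.0385] psi 1.075 tilt [ 0.003 -0.001 -1.   ] rz 0.000 then mm x -208.1 y -2.5 grip 0.454 40.4
```

View pics/w2.png

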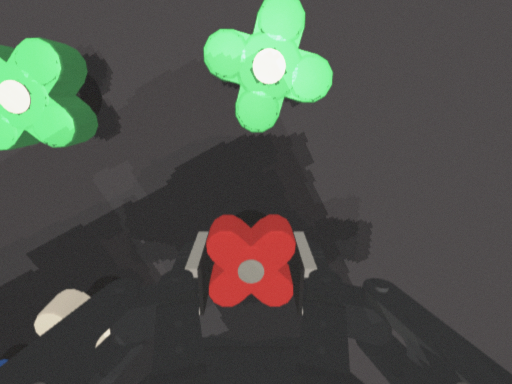

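The knob is held squarely between the pads, dot at (251,271), width about 39 mm as expected. I'll carry it to the red bin.

```bash
python3 -m inch '[{"x":0,"y":0,"z":-40,"rx":0,"ry":0,"rz":0,"hand":0.3},{"x":0,"y":0,"z":-60,"rx":0,"ry":0,"rz":0,"hand":0.3},{"x":-42,"y":0,"z":0,"rx":0,"ry":0,"rz":0,"hand":0.3},{"x":-42,"y":-1,"z":0,"rx":0,"ry":0,"rz":0,"hand":0.3},{"x":-42,"y":-1,"z":0,"rx":0,"ry":0,"rz":0,"hand":0.3},{"x":-42,"y":0,"z":0,"rx":0,"ry":0,"rz":0,"hand":0.3},{"x":-40,"y":0,"z":0,"rx":0,"ry":0,"rz":0,"hand":0.3},{"x":0,"y":0,"z":0,"rx":0,"ry":0,"rz":0,"hand":0.3},{"x":0,"y":0,"z":0,"rx":0,"ry":0,"rz":0,"hand":0.3}]'; python3 -c "
from h import *
plan(.5476,-.1256,None)"
```

```text
clock: 4.9
tcp_pos: [0.5474, -0.1251, 0.1369]
ee_rot: [0.859, 0.512, 0.0, 0.0]
contact_force: [0.4, -0.0, -0.9]
grip_width: 0.459
grip_force: 40.9
t4.90 tcp [ 0.5474 -0.1251  0.1369] psi 1.075 tilt [ 0.001 -0.    -1.   ] rz 0.000 then mm x -0.4 y 0.4 grip 0.459 40.9
```

```bash
python3 -m inch '[{"x":0,"y":0,"z":50,"rx":0,"ry":0,"rz":0,"hand":0.3},{"x":0,"y":0,"z":30,"rx":0,"ry":0,"rz":0,"hand":0.3},{"x":0,"y":0,"z":8,"rx":0,"ry":0,"rz":0,"hand":0.3},{"x":0,"y":0,"z":1,"rx":0,"ry":0,"rz":0,"hand":0.3},{"x":0,"y":0,"z":0,"rx":0,"ry":0,"rz":0,"hand":0.3}]'; python3 -m inch '[{"x":0,"y":0,"z":0,"rx":0,"ry":0,"rz":0,"hand":0.55},{"x":0,"y":0,"z":0,"rx":0,"ry":0,"rz":0,"hand":0.65},{"x":0,"y":0,"z":0,"rx":0,"ry":0,"rz":0,"hand":0.65},{"x":0,"y":0,"z":-20,"rx":0,"ry":0,"rz":0,"hand":0.65},{"x":0,"y":0,"z":-60,"rx":0,"ry":0,"rz":0,"hand":0.75},{"x":0,"y":0,"z":-33,"rx":0,"ry":0,"rz":0,"hand":0.75},{"x":0,"y":0,"z":0,"rx":0,"ry":0,"rz":0,"hand":0.75}]'; python3 -c "
from h import *
plan(.605,.167,1.11)
c=read_camera('wrist');cv2.imwrite('pics/w3.png',c['img'][:,:,::-1])"
```

```text
clock: 5.52
tcp_pos: [0.5479, -0.1251, 0.0482]
ee_rot: [0.859, 0.512, 0.001, 0.001]
contact_force: [-0.3, 0.9, -1.0]
grip_width: 0.462
grip_force: 40.9
clock: 6.4
tcp_pos: [0.5481, -0.1257, 0.1629]
ee_rot: [0.859, 0.512, 0.002, 0.002]
contact_force: [-0.4, 0.2, 0.0]
grip_width: 0.753
grip_force: 0.0
t6.40 tcp [ 0.5481 -0.1257  0.1629] psi 1.075 tilt [ 0.005 -0.002 -1.   ] rz -0.035 then mm x 287.4 y -79.2 grip 0.753 0.0
```

View pics/w3.png

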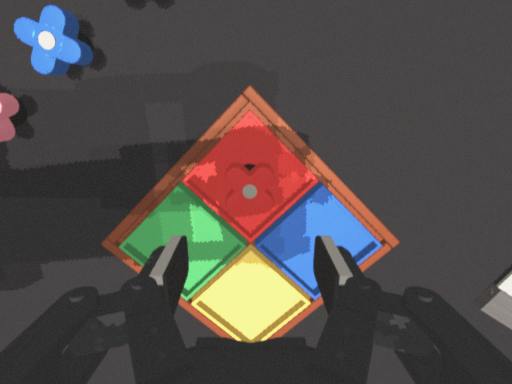

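The red knob stands in the red bin, dot at (250,190), roughly centred. Green is next.

```bash
python3 -m inch '[{"x":0,"y":0,"z":0,"rx":0,"ry":0,"rz":-0.035,"hand":0.75},{"x":48,"y":-13,"z":0,"rx":0,"ry":0,"rz":0,"hand":0.75},{"x":48,"y":-13,"z":0,"rx":0,"ry":0,"rz":0,"hand":0.75},{"x":48,"y":-13,"z":0,"rx":0,"ry":0,"rz":0,"hand":0.75},{"x":48,"y":-13,"z":0,"rx":0,"ry":0,"rz":0,"hand":0.75},{"x":48,"y":-13,"z":0,"rx":0,"ry":0,"rz":0,"hand":0.75},{"x":48,"y":-14,"z":0,"rx":0,"ry":0,"rz":0,"hand":0.75},{"x":0,"y":0,"z":0,"rx":0,"ry":0,"rz":0,"hand":0.75},{"x":0,"y":0,"z":0,"rx":0,"ry":0,"rz":0,"hand":0.75}]'; python3 -c "
from h import *
plan(.605,.167,1.11)
c=read_camera('wrist');print(pix(c,[.605,.167,.04]))
for k,a,ce,m in comps(c,400): print(k,a,ce.round(),[np.round(v,3) for v in lobe(c,m,.036)])"
```

```text
clock: 7.58
tcp_pos: [0.6042, 0.1675, 0.1591]
ee_rot: [0.85, 0.527, -0.001, -0.0]
contact_force: [0.0, -0.4, -0.5]
grip_width: 0.748
grip_force: 0.0
t7.58 tcp [0.6042 0.1675 0.1591] psi 1.111 tilt [-0.002 -0.    -1.   ] rz 0.001 then mm x -0.1 y 0.9 grip 0.748 0.0
[252.19939892 188.59339518]
red 3950 [106.  68.] [array([0.548, 0.3  ]), np.float64(0.272), np.float64(0.007)]
green 576 [356. 172.] [array([0.688, 0.14 ]), np.float64(-0.308), np.float64(0.208)]
green 1773 [254. 187.] [array([0.607, 0.166]), np.float64(0.334), np.float64(0.495)]
blue 2634 [ 81. 242.] [array([0.444, 0.189]), np.float64(0.266), np.float64(0.032)]
blue 586 [192. 331.] [array([0.485, 0.059]), np.float64(0.733), np.float64(0.398)]
```

```bash
python3 -m inch '[{"x":0,"y":2,"z":50,"rx":0,"ry":0,"rz":0,"hand":0.75},{"x":0,"y":0,"z":50,"rx":0,"ry":0,"rz":0,"hand":0.75},{"x":0,"y":0,"z":23,"rx":0,"ry":0,"rz":0,"hand":0.75},{"x":0,"y":0,"z":0,"rx":0,"ry":0,"rz":0,"hand":0.75},{"x":0,"y":0,"z":0,"rx":0,"ry":0,"rz":0,"hand":0.3},{"x":0,"y":0,"z":0,"rx":0,"ry":0,"rz":0,"hand":0.3},{"x":0,"y":0,"z":0,"rx":0,"ry":0,"rz":0,"hand":0.3},{"x":0,"y":0,"z":0,"rx":0,"ry":0,"rz":0,"hand":0.3}]' 40; python3 -m inch '[{"x":0,"y":0,"z":-40,"rx":0,"ry":0,"rz":0,"hand":0.3},{"x":0,"y":0,"z":-60,"rx":0,"ry":0,"rz":0,"hand":0.3},{"x":0,"y":0,"z":0,"rx":0,"ry":0,"rz":0,"hand":0.3},{"x":0,"y":0,"z":0,"rx":0,"ry":0,"rz":0,"hand":0.3}]';python3 -c "
from h import *
plan(.4576,-.1524,None)"
```

```text
clock: 8.62
tcp_pos: [0.6073, 0.1667, 0.0391]
ee_rot: [0.85, 0.527, 0.001, 0.001]
contact_force: [-0.4, -1.0, 7.0]
grip_width: 0.458
grip_force: 40.3
clock: 9.12
tcp_pos: [0.6058, 0.1669, 0.1369]
ee_rot: [0.85, 0.527, -0.0, -0.0]
contact_force: [0.1, -0.5, -1.5]
grip_width: 0.46
grip_force: 40.4
t9.12 tcp [0.6058 0.1669 0.1369] psi 1.110 tilt [-0.001  0.    -1.   ] rz 0.000 then mm x -351.9 y 9.2 grip 0.46 40.4
```

```bash
python3 -m inch '[{"x":-45,"y":1,"z":0,"rx":0,"ry":0,"rz":0,"hand":0.3},{"x":-50,"y":1,"z":0,"rx":0,"ry":0,"rz":0,"hand":0.3},{"x":-55,"y":1,"z":0,"rx":0,"ry":0,"rz":0,"hand":0.3},{"x":-55,"y":2,"z":0,"rx":0,"ry":0,"rz":0,"hand":0.3},{"x":-55,"y":2,"z":0,"rx":0,"ry":0,"rz":0,"hand":0.3},{"x":-50,"y":1,"z":0,"rx":0,"ry":0,"rz":0,"hand":0.3},{"x":-42,"y":1,"z":0,"rx":0,"ry":0,"rz":0,"hand":0.3},{"x":0,"y":0,"z":0,"rx":0,"ry":0,"rz":0,"hand":0.3},{"x":0,"y":0,"z":0,"rx":0,"ry":0,"rz":0,"hand":0.3}]';python3 -c "
from h import *
plan(.4576,-.1524,None)"
```

```text
clock: 10.25
tcp_pos: [0.4575, -0.1518, 0.1365]
ee_rot: [0.85, 0.527, -0.0, -0.001]
contact_force: [-0.5, 0.0, -1.2]
grip_width: 0.456
grip_force: 40.4
t10.25 tcp [ 0.4575 -0.1518  0.1365] psi 1.110 tilt [-0.002  0.001 -1.   ] rz 0.000 then mm x -0.5 y 0.3 grip 0.456 40.4
```

```bash
python3 -m inch '[{"x":0,"y":0,"z":50,"rx":0,"ry":0,"rz":0,"hand":0.3},{"x":0,"y":0,"z":30,"rx":0,"ry":0,"rz":0,"hand":0.3},{"x":0,"y":0,"z":7,"rx":0,"ry":0,"rz":0,"hand":0.3},{"x":0,"y":0,"z":1,"rx":0,"ry":0,"rz":0,"hand":0.3},{"x":0,"y":0,"z":0,"rx":0,"ry":0,"rz":0,"hand":0.3}]'; python3 -m inch '[{"x":0,"y":0,"z":0,"rx":0,"ry":0,"rz":0,"hand":0.55},{"x":0,"y":0,"z":0,"rx":0,"ry":0,"rz":0,"hand":0.65},{"x":0,"y":0,"z":0,"rx":0,"ry":0,"rz":0,"hand":0.65},{"x":0,"y":0,"z":-20,"rx":0,"ry":0,"rz":0,"hand":0.65},{"x":0,"y":0,"z":-60,"rx":0,"ry":0,"rz":0,"hand":0.75},{"x":0,"y":0,"z":-33,"rx":0,"ry":0,"rz":0,"hand":0.75},{"x":0,"y":0,"z":0,"rx":0,"ry":0,"rz":0,"hand":0.75}]'; python3 -c "
from h import *
plan(.4365,.3025,1.67)"
```

```text
clock: 10.88
tcp_pos: [0.4584, -0.1524, 0.0503]
ee_rot: [0.85, 0.527, 0.0, 0.001]
contact_force: [0.4, -0.1, -0.3]
grip_width: 0.46
grip_force: 40.5
clock: 11.75
tcp_pos: [0.4586, -0.1528, 0.1645]
ee_rot: [0.85, 0.527, 0.001, 0.002]
contact_force: [-0.0, -1.0, 0.7]
grip_width: 0.751
grip_force: 0.0
t11.75 tcp [ 0.4586 -0.1528  0.1645] psi 1.110 tilt [ 0.004 -0.003 -1.   ] rz -0.560 then mm x 455.3 y 23.1 grip 0.751 0.0
```

```bash
python3 -m inch '[{"x":0,"y":0,"z":0,"rx":0,"ry":0,"rz":-0.14,"hand":0.75},{"x":0,"y":0,"z":0,"rx":0,"ry":0,"rz":-0.14,"hand":0.75},{"x":0,"y":0,"z":0,"rx":0,"ry":0,"rz":-0.14,"hand":0.75},{"x":0,"y":0,"z":0,"rx":0,"ry":0,"rz":-0.14,"hand":0.75},{"x":50,"y":2.5,"z":0,"rx":0,"ry":0,"rz":0,"hand":0.75},{"x":50,"y":2.5,"z":0,"rx":0,"ry":0,"rz":0,"hand":0.75},{"x":50,"y":2.5,"z":0,"rx":0,"ry":0,"rz":0,"hand":0.75},{"x":50,"y":2.5,"z":0,"rx":0,"ry":0,"rz":0,"hand":0.75},{"x":50,"y":2.5,"z":0,"rx":0,"ry":0,"rz":0,"hand":0.75}]';python3 -m inch '[{"x":50,"y":2.5,"z":0,"rx":0,"ry":0,"rz":0,"hand":0.75},{"x":50,"y":2.5,"z":0,"rx":0,"ry":0,"rz":0,"hand":0.75},{"x":50,"y":2.5,"z":0,"rx":0,"ry":0,"rz":0,"hand":0.75},{"x":50,"y":2.5,"z":0,"rx":0,"ry":0,"rz":0,"hand":0.75},{"x":5,"y":0,"z":0,"rx":0,"ry":0,"rz":0,"hand":0.75},{"x":0,"y":0,"z":0,"rx":0,"ry":0,"rz":0,"hand":0.75},{"x":0,"y":0,"z":0,"rx":0,"ry":0,"rz":0,"hand":0.75}]'; python3 -c "
from h import *
plan(.4365,.3025,1.67)
c=read_camera('wrist');print(pix(c,[.4365,.3025,.04]))
for k,a,ce,m in comps(c,400): print(k,a,ce.round(),[np.round(v,3) for v in lobe(c,m,.036)])"
```

```text
clock: 12.88
tcp_pos: [0.4449, 0.0992, 0.1613]
ee_rot: [0.671, 0.741, -0.001, -0.001]
contact_force: [0.9, -1.2, 0.1]
grip_width: 0.75
grip_force: 0.0
clock: 13.75
tcp_pos: [0.4353, 0.3015, 0.1619]
ee_rot: [0.672, 0.741, -0.001, -0.0]
contact_force: [-0.1, -0.0, -0.7]
grip_width: 0.748
grip_force: 0.0
t13.75 tcp [0.4353 0.3015 0.1619] psi 1.668 tilt [-0.001 -0.001 -1.   ] rz -0.002 then mm x 0.8 y 1.3 grip 0.748 0.0
[252.85513484 186.97216325]
red 2740 [377. 197.] [array([0.544, 0.302]), np.float64(0.525), np.float64(0.004)]
yellow 1762 [253. 184.] [array([0.437, 0.304]), np.float64(-0.663), np.float64(0.502)]
green 743 [497. 226.] [array([0.657, 0.286]), np.float64(0.307), np.float64(0.401)]
blue 1648 [244. 294.] [array([0.439, 0.193]), np.float64(-0.665), np.float64(0.028)]
```

```bash
python3 -m inch '[{"x":1.5,"y":1.3,"z":50,"rx":0,"ry":0,"rz":-0.02,"hand":0.75},{"x":0,"y":0,"z":50,"rx":0,"ry":0,"rz":0,"hand":0.75},{"x":0,"y":0,"z":25,"rx":0,"ry":0,"rz":0,"hand":0.75},{"x":0,"y":0,"z":0,"rx":0,"ry":0,"rz":0,"hand":0.75},{"x":0,"y":0,"z":0,"rx":0,"ry":0,"rz":0,"hand":0.3},{"x":0,"y":0,"z":0,"rx":0,"ry":0,"rz":0,"hand":0.3},{"x":0,"y":0,"z":0,"rx":0,"ry":0,"rz":0,"hand":0.3},{"x":0,"y":0,"z":0,"rx":0,"ry":0,"rz":0,"hand":0.3}]' 40; python3 -m inch '[{"x":0,"y":0,"z":-40,"rx":0,"ry":0,"rz":0,"hand":0.3},{"x":0,"y":0,"z":-60,"rx":0,"ry":0,"rz":0,"hand":0.3},{"x":0,"y":0,"z":0,"rx":0,"ry":0,"rz":0,"hand":0.3},{"x":0,"y":0,"z":0,"rx":0,"ry":0,"rz":0,"hand":0.3}]';python3 -c "
from h import *
plan(.4844,-.2424,None)"
```

```text
clock: 14.8
tcp_pos: [0.4372, 0.3044, 0.0389]
ee_rot: [0.664, 0.748, 0.001, 0.001]
contact_force: [-2.0, -2.4, 6.6]
grip_width: 0.46
grip_force: 39.9
clock: 15.3
tcp_pos: [0.436, 0.3041, 0.1372]
ee_rot: [0.664, 0.748, -0.0, -0.0]
contact_force: [-0.1, -0.1, -1.6]
grip_width: 0.455
grip_force: 40.8
t15.30 tcp [0.436  0.3041 0.1372] psi 1.690 tilt [-0.  0. -1.] rz 0.000 then mm x -548.4 y -16.8 grip 0.455 40.8
```

```bash
python3 -m inch '[{"x":-50,"y":-1.5,"z":0,"rx":0,"ry":0,"rz":0,"hand":0.3},{"x":-50,"y":-1.5,"z":0,"rx":0,"ry":0,"rz":0,"hand":0.3},{"x":-50,"y":-1.5,"z":0,"rx":0,"ry":0,"rz":0,"hand":0.3},{"x":-50,"y":-1.5,"z":0,"rx":0,"ry":0,"rz":0,"hand":0.3},{"x":-50,"y":-1.5,"z":0,"rx":0,"ry":0,"rz":0,"hand":0.3},{"x":-50,"y":-1.5,"z":0,"rx":0,"ry":0,"rz":0,"hand":0.3}]';python3 -m inch '[{"x":-50,"y":-1.5,"z":0,"rx":0,"ry":0,"rz":0,"hand":0.3},{"x":-50,"y":-1.5,"z":0,"rx":0,"ry":0,"rz":0,"hand":0.3},{"x":-50,"y":-1.5,"z":0,"rx":0,"ry":0,"rz":0,"hand":0.3},{"x":-50,"y":-1.5,"z":0,"rx":0,"ry":0,"rz":0,"hand":0.3},{"x":-48,"y":-1.5,"z":0,"rx":0,"ry":0,"rz":0,"hand":0.3},{"x":0,"y":0,"z":0,"rx":0,"ry":0,"rz":0,"hand":0.3},{"x":0,"y":0,"z":0,"rx":0,"ry":0,"rz":0,"hand":0.3}]';python3 -c "
from h import *
plan(.4844,-.2424,None)"
```

```text
clock: 16.05
tcp_pos: [0.4624, 0.0038, 0.1361]
ee_rot: [0.664, 0.748, -0.001, -0.001]
contact_force: [0.9, 0.4, -1.9]
grip_width: 0.454
grip_force: 40.7
clock: 16.92
tcp_pos: [0.4845, -0.241, 0.1361]
ee_rot: [0.664, 0.748, 0.0, -0.002]
contact_force: [0.4, 0.8, -2.0]
grip_width: 0.457
grip_force: 40.7
t16.93 tcp [ 0.4845 -0.241   0.1361] psi 1.690 tilt [-0.002  0.002 -1.   ] rz 0.000 then mm x -1.4 y -0.2 grip 0.457 40.7
```

Descend 88 mm, release, then plan for blue.

```bash
python3 -m inch '[{"x":-1,"y":0,"z":50,"rx":0,"ry":0,"rz":0,"hand":0.3},{"x":0,"y":0,"z":30,"rx":0,"ry":0,"rz":0,"hand":0.3},{"x":0,"y":0,"z":7,"rx":0,"ry":0,"rz":0,"hand":0.3},{"x":0,"y":0,"z":1,"rx":0,"ry":0,"rz":0,"hand":0.3},{"x":0,"y":0,"z":0,"rx":0,"ry":0,"rz":0,"hand":0.3}]'; python3 -m inch '[{"x":0,"y":0,"z":0,"rx":0,"ry":0,"rz":0,"hand":0.55},{"x":0,"y":0,"z":0,"rx":0,"ry":0,"rz":0,"hand":0.65},{"x":0,"y":0,"z":0,"rx":0,"ry":0,"rz":0,"hand":0.65},{"x":0,"y":0,"z":-20,"rx":0,"ry":0,"rz":0,"hand":0.65},{"x":0,"y":0,"z":-60,"rx":0,"ry":0,"rz":0,"hand":0.75},{"x":0,"y":0,"z":-33,"rx":0,"ry":0,"rz":0,"hand":0.75},{"x":0,"y":0,"z":0,"rx":0,"ry":0,"rz":0,"hand":0.75}]'; python3 -c "
from h import *
plan(.4706,.0455,-.16)
plan(.4706,.0455,1.41)
c=read_camera('wrist');cv2.imwrite('pics/w4.png',c['img'][:,:,::-1])"
```

```text
clock: 17.55
tcp_pos: [0.4857, -0.2428, 0.0504]
ee_rot: [0.664, 0.748, 0.0, 0.001]
contact_force: [0.4, -1.2, -1.6]
grip_width: 0.459
grip_force: 40.7
clock: 18.42
tcp_pos: [0.4859, -0.2434, 0.1648]
ee_rot: [0.664, 0.748, 0.0, 0.003]
contact_force: [-0.2, 0.0, -1.2]
grip_width: 0.751
grip_force: 0.0
t18.43 tcp [ 0.4859 -0.2434  0.1648] psi 1.690 tilt [ 0.004 -0.003 -1.   ] rz 1.850 then mm x -61.2 y -282.8 grip 0.751 0.0
t18.43 tcp [ 0.4859 -0.2434  0.1648] psi 1.690 tilt [ 0.004 -0.003 -1.   ] rz 0.280 then mm x 282.7 y -61.4 grip 0.751 0.0
```

View pics/w4.png

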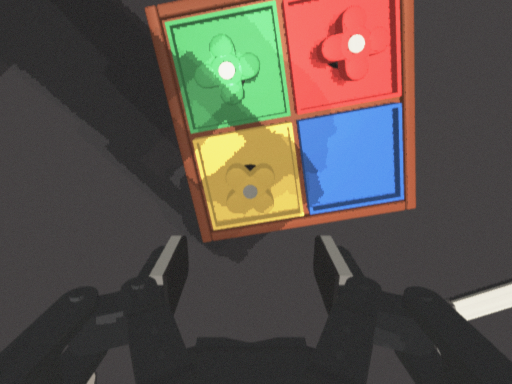

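Red (356,43), green (227,70) and yellow (250,190) all stand upright in their own bins. I'll turn the hand for blue so the pads keep clear of the white and pink crosses.

```bash
python3 -m inch '[{"x":0,"y":0,"z":0,"rx":0,"ry":0,"rz":0.185,"hand":0.75},{"x":0,"y":0,"z":0,"rx":0,"ry":0,"rz":0.185,"hand":0.75},{"x":0,"y":0,"z":0,"rx":0,"ry":0,"rz":0.185,"hand":0.75},{"x":0,"y":0,"z":0,"rx":0,"ry":0,"rz":0.185,"hand":0.75},{"x":0,"y":0,"z":0,"rx":0,"ry":0,"rz":0.185,"hand":0.75},{"x":0,"y":0,"z":0,"rx":0,"ry":0,"rz":0.185,"hand":0.75},{"x":0,"y":0,"z":0,"rx":0,"ry":0,"rz":0.185,"hand":0.75},{"x":0,"y":0,"z":0,"rx":0,"ry":0,"rz":0.185,"hand":0.75},{"x":0,"y":0,"z":0,"rx":0,"ry":0,"rz":0.185,"hand":0.75},{"x":0,"y":0,"z":0,"rx":0,"ry":0,"rz":0.185,"hand":0.75}]'; python3 -m inch '[{"x":-10,"y":-47,"z":0,"rx":0,"ry":0,"rz":0,"hand":0.75},{"x":-10,"y":-47,"z":0,"rx":0,"ry":0,"rz":0,"hand":0.75},{"x":-10,"y":-47,"z":0,"rx":0,"ry":0,"rz":0,"hand":0.75},{"x":-10,"y":-47,"z":0,"rx":0,"ry":0,"rz":0,"hand":0.75},{"x":-10,"y":-47,"z":0,"rx":0,"ry":0,"rz":0,"hand":0.75},{"x":-11,"y":-48,"z":0,"rx":0,"ry":0,"rz":0,"hand":0.75},{"x":0,"y":0,"z":0,"rx":0,"ry":0,"rz":0,"hand":0.75},{"x":0,"y":0,"z":0,"rx":0,"ry":0,"rz":0,"hand":0.75}]'; python3 -c "
from h import *
plan(.4706,.0455,-.16)
c=read_camera('wrist');print(pix(c,[.4706,.0455,.04]))
for k,a,ce,m in comps(c,400): print(k,a,ce.round(),[np.round(v,3) for v in lobe(c,m,.036)])"
```

```text
clock: 19.73
tcp_pos: [0.4847, -0.2425, 0.1607]
ee_rot: [0.997, -0.083, -0.001, -0.001]
contact_force: [-0.1, -0.3, -0.5]
grip_width: 0.75
grip_force: 0.0
clock: 20.72
tcp_pos: [0.4699, 0.046, 0.1615]
ee_rot: [0.997, -0.08, -0.001, 0.0]
contact_force: [-0.4, -0.2, 0.8]
grip_width: 0.75
grip_force: 0.0
t20.73 tcp [0.4699 0.046  0.1615] psi -0.160 tilt [-0.002  0.    -1.   ] rz 0.000 then mm x 0.8 y 0.4 grip 0.75 0.0
[250.15919256 187.07755972]
red 12885 [440.  58.] [array([ 0.546, -0.112]), np.float64(-0.503), np.float64(0.329)]
green 8739 [465. 155.] [array([ 0.468, -0.133]), np.float64(-0.539), np.float64(0.355)]
blue 506 [507.  23.] [array([ 0.563, -0.159]), np.float64(0.208), np.float64(0.932)]
blue 1878 [252. 182.] [array([0.473, 0.044]), np.float64(0.639), np.float64(0.478)]
blue 2557 [104. 239.] [array([0.442, 0.184]), np.float64(0.686), np.float64(0.019)]
pink 1715 [279. 265.] [array([0.39 , 0.031]), np.float64(-0.099), np.float64(0.397)]
```

```bash
python3 -m inch '[{"x":2,"y":1,"z":50,"rx":0,"ry":0,"rz":0,"hand":0.75},{"x":0,"y":0,"z":50,"rx":0,"ry":0,"rz":0,"hand":0.75},{"x":0,"y":0,"z":25,"rx":0,"ry":0,"rz":0,"hand":0.75},{"x":0,"y":0,"z":0,"rx":0,"ry":0,"rz":0,"hand":0.75},{"x":0,"y":0,"z":0,"rx":0,"ry":0,"rz":0,"hand":0.3},{"x":0,"y":0,"z":0,"rx":0,"ry":0,"rz":0,"hand":0.3},{"x":0,"y":0,"z":0,"rx":0,"ry":0,"rz":0,"hand":0.3},{"x":0,"y":0,"z":0,"rx":0,"ry":0,"rz":0,"hand":0.3}]' 40; python3 -m inch '[{"x":0,"y":0,"z":-40,"rx":0,"ry":0,"rz":0,"hand":0.3},{"x":0,"y":0,"z":-60,"rx":0,"ry":0,"rz":0,"hand":0.3},{"x":0,"y":0,"z":0,"rx":0,"ry":0,"rz":0,"hand":0.3},{"x":0,"y":0,"z":0,"rx":0,"ry":0,"rz":0,"hand":0.3}]';python3 -c "
from h import *
plan(.5744,-.2156,None)"
```

```text
clock: 21.78
tcp_pos: [0.4727, 0.0445, 0.0386]
ee_rot: [0.997, -0.08, 0.001, 0.0]
contact_force: [-1.3, -3.0, 7.0]
grip_width: 0.457
grip_force: 40.4
clock: 22.28
tcp_pos: [0.4714, 0.0451, 0.137]
ee_rot: [0.997, -0.08, -0.0, -0.0]
contact_force: [0.4, 0.6, -1.7]
grip_width: 0.456
grip_force: 40.9
t22.27 tcp [0.4714 0.0451 0.137 ] psi -0.160 tilt [-0.  0. -1.] rz 0.000 then mm x 143.2 y 241.0 grip 0.456 40.9
```

```bash
python3 -m inch '[{"x":24,"y":40,"z":0,"rx":0,"ry":0,"rz":0,"hand":0.3},{"x":24,"y":40,"z":0,"rx":0,"ry":0,"rz":0,"hand":0.3},{"x":24,"y":40,"z":0,"rx":0,"ry":0,"rz":0,"hand":0.3},{"x":24,"y":40,"z":0,"rx":0,"ry":0,"rz":0,"hand":0.3},{"x":24,"y":40,"z":0,"rx":0,"ry":0,"rz":0,"hand":0.3},{"x":23,"y":41,"z":0,"rx":0,"ry":0,"rz":0,"hand":0.3},{"x":0,"y":0,"z":0,"rx":0,"ry":0,"rz":0,"hand":0.3},{"x":0,"y":0,"z":0,"rx":0,"ry":0,"rz":0,"hand":0.3}]';python3 -c "
from h import *
plan(.5744,-.2156,None)"
```

```text
clock: 23.28
tcp_pos: [0.5739, -0.215, 0.1356]
ee_rot: [0.997, -0.08, -0.002, -0.001]
contact_force: [-1.3, 1.2, -1.5]
grip_width: 0.459
grip_force: 40.9
t23.27 tcp [ 0.5739 -0.215   0.1356] psi -0.160 tilt [-0.003  0.002 -1.   ] rz 0.000 then mm x 0.5 y 0.5 grip 0.459 40.9
```

Place, retreat upward and back toward the start pose, then check from the top.

```bash
python3 -m inch '[{"x":0,"y":0,"z":50,"rx":0,"ry":0,"rz":0,"hand":0.3},{"x":0,"y":0,"z":30,"rx":0,"ry":0,"rz":0,"hand":0.3},{"x":0,"y":0,"z":7,"rx":0,"ry":0,"rz":0,"hand":0.3},{"x":0,"y":0,"z":1,"rx":0,"ry":0,"rz":0,"hand":0.3},{"x":0,"y":0,"z":0,"rx":0,"ry":0,"rz":0,"hand":0.3}]'; python3 -m inch '[{"x":0,"y":0,"z":0,"rx":0,"ry":0,"rz":0,"hand":0.55},{"x":0,"y":0,"z":0,"rx":0,"ry":0,"rz":0,"hand":0.65},{"x":0,"y":0,"z":0,"rx":0,"ry":0,"rz":0,"hand":0.65},{"x":0,"y":0,"z":-20,"rx":0,"ry":0,"rz":0,"hand":0.65},{"x":0,"y":0,"z":-60,"rx":0,"ry":0,"rz":0,"hand":0.65},{"x":0,"y":0,"z":-60,"rx":0,"ry":0,"rz":0,"hand":0.65},{"x":0,"y":50,"z":0,"rx":0,"ry":0,"rz":0,"hand":0.65},{"x":-30,"y":50,"z":0,"rx":0,"ry":0,"rz":0,"hand":0.65},{"x":-40,"y":40,"z":0,"rx":0,"ry":0,"rz":0,"hand":0.65},{"x":-40,"y":40,"z":0,"rx":0,"ry":0,"rz":0,"hand":0.65}]';python3 -m inch '[{"x":-40,"y":40,"z":0,"rx":0,"ry":0,"rz":0,"hand":0.65},{"x":-40,"y":40,"z":0,"rx":0,"ry":0,"rz":0,"hand":0.65},{"x":-40,"y":30,"z":0,"rx":0,"ry":0,"rz":0,"hand":0.65},{"x":0,"y":0,"z":0,"rx":0,"ry":0,"rz":0,"hand":0.65},{"x":0,"y":0,"z":0,"rx":0,"ry":0,"rz":0,"hand":0.65}]'; python3 -c "
from h import *
c=read_camera('top');a=cv2.resize(c['img'][130:290,110:410,::-1],(800,427),interpolation=cv2.INTER_CUBIC);cv2.imwrite('pics/t5.png',a)
c2=read_camera('side');cv2.imwrite('pics/s5.png',cv2.resize(c2['img'][100:220,210:370,::-1],(800,600),interpolation=cv2.INTER_CUBIC))
for k,a,ce,m in comps(c,250): print(k,a,ce.round(1),lobe(c,m,.036)[0].round(4))
C=np.array([.5164,-.1839])
"
```

```text
clock: 23.9
tcp_pos: [0.5752, -0.2158, 0.0506]
ee_rot: [0.997, -0.08, 0.001, 0.001]
contact_force: [0.2, 0.2, -0.8]
grip_width: 0.455
grip_force: 40.9
clock: 25.15
tcp_pos: [0.4359, -0.3768, 0.1894]
ee_rot: [0.997, -0.08, 0.0, 0.0]
contact_force: [-0.4, -0.7, -0.1]
grip_width: 0.65
grip_force: 0.0
clock: 25.78
tcp_pos: [0.3017, -0.4651, 0.1894]
ee_rot: [0.997, -0.08, 0.0, -0.0]
contact_force: [-0.0, 0.3, -0.6]
grip_width: 0.649
grip_force: 0.0
red 1794 [314.2 188. ] [ 0.5588 -0.1234]
red 362 [141.  197.2] [0.5464 0.3024]
yellow 730 [365.5 216.1] [ 0.4871 -0.2449]
blue 1182 [349.3 181.2] [ 0.5733 -0.2095]
blue 370 [187.  239.7] [0.44   0.1894]
pink 330 [251.5 260.4] [0.3868 0.0337]
```

View pics/t5.png

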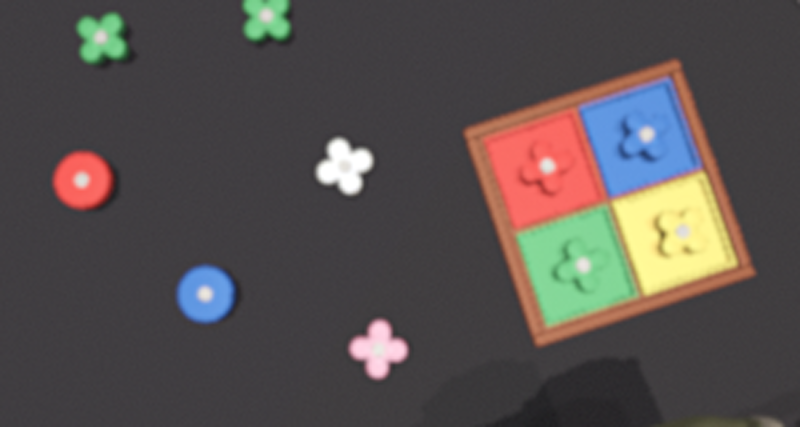

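View pics/s5.png

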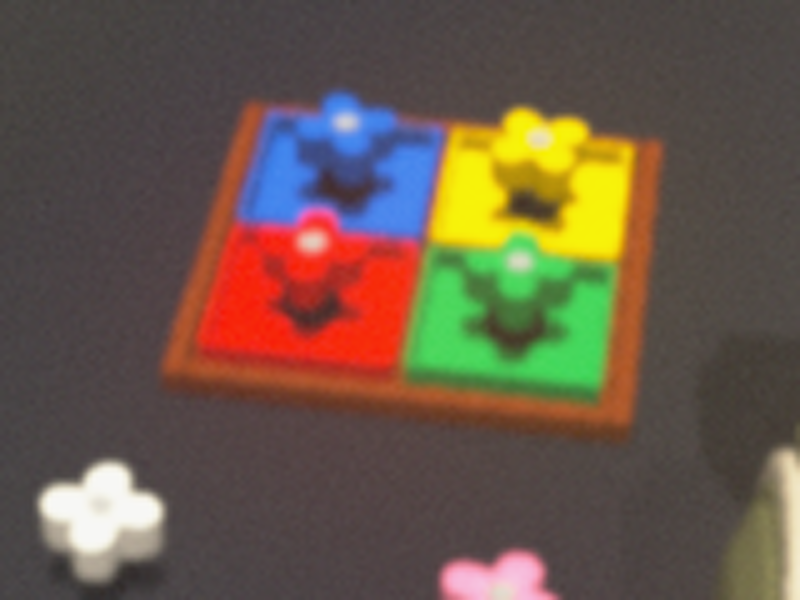

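The top view shows all four dots in their own bins: red (547,165), blue (646,133), green (583,266) and yellow (682,231). The side view shows them upright on their hubs. The round knobs haven't moved. I'll check the offsets numerically and hand in.

Run:
```python
from h import *
c=read_camera('top');f=lambda a,z:proj(c,np.array(a)*.375+[110,130],z)
q=f([(466,130),(679,62),(754,270),(538,345)],.014);C=q.mean(0);e=q[0]-q[3];t=np.arctan2(e[1],e[0]);a=np.array([np.cos(t),np.sin(t)]);b=np.array([-a[1],a[0]])
ok=True
for n,p,sa,sb in(('red',(547,165),1,1),('blue',(646,133),1,-1),('green',(583,266),-1,1),('yellow',(682,231),-1,-1)):
    d=f(p,.049)[0]-(C+.047*(sa*a+sb*b));m=np.array([d@a,d@b])*1e3;print(n,m.round(1));ok&=abs(m).max()<15
if ok: print(hand_in())
```

```text
red [-0.1  1.3]
blue [-0.4  0.9]
green [-2.5 -0. ]
yellow [-0.2 -0.5]
the job is handed in; nothing more can be done
None
```

All four cross knobs stand upright in the bins of their own colour, within 3 mm of centre by the camera; the round knobs were left where they stood, and the job is handed in (no verdict came back).

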